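# Lay out the coffee tasting board

## Task

Lay out the coffee pods on the dark wooden board round the kitchen timer and the purple-lidded pod, which already stand on its two near corner discs and must stay where they are: the red-lidded pod on the disc between them with the orange-lidded pod stacked squarely on top of it, the green-lidded pod on the disc directly behind the timer (the far side from the robot), and the yellow-lidded pod on the disc directly behind the purple pod. Every pod stands upright, centred on its cork disc, and the middle disc of the far row stays empty.

Things in the scene. Friction and masses are not known exactly. Their poses are not given: they have to be found in the camera images.
- board: dark wooden board, fixed, 170 mm deep (x, away from the robot), 250 mm wide (y, left), 12 mm thick, flat; turned up to 0.15 rad; origin under its centre, on the worktop. Six flush 60 mm cork discs: near row x = -42.5, far row x = +42.5, each at y = +85, 0, -85 mm. Timer and purple pod stand on the near left and near right discs, either way round
- disc_front_mid (a point): centre of the middle near (front) cork disc, on the board's top face; axes as the board's
- disc_back_left (a point): centre of the left far (back) cork disc, on the board's top face; axes as the board's
- disc_back_right (a point): centre of the right far (back) cork disc, on the board's top face; axes as the board's
- red_center (a point): coffee pod with red foil lid and a black cup, upright: a cone 51 mm across the rim at the top, about 37 mm across the base, 44 mm high, 11 to 20 g, rigid; the point is at its centre, 22 mm above its underside. z is up; it is round, its yaw means nothing. At the start it stands loose on the worktop, left or right of the board.
- yellow_center (a point): coffee pod with yellow foil lid and a white cup, upright: a cone 51 mm across the rim at the top, about 37 mm across the base, 44 mm high, 11 to 20 g, rigid; the point is at its centre, 22 mm above its underside. z is up; it is round, its yaw means nothing. At the start it stands loose on the worktop, left or right of the board.
- green_center (a point): coffee pod with dark green foil lid and a black cup, upright: a cone 51 mm across the rim at the top, about 37 mm across the base, 44 mm high, 11 to 20 g, rigid; the point is at its centre, 22 mm above its underside. z is up; it is round, its yaw means nothing. At the start it stands loose on the worktop, left or right of the board.
- orange_center (a point): coffee pod with orange foil lid and a black cup, upright: a cone 51 mm across the rim at the top, about 37 mm across the base, 44 mm high, 11 to 20 g, rigid; the point is at its centre, 22 mm above its underside. z is up; it is round, its yaw means nothing. At the start it stands loose on the worktop, left or right of the board.
- purple_center (a point): coffee pod with purple foil lid and a white cup, upright: a cone 51 mm across the rim at the top, about 37 mm across the base, 44 mm high, 11 to 20 g, rigid; the point is at its centre, 22 mm above its underside. z is up; it is round, its yaw means nothing. It already stands loose on a near corner disc of the board and must stay there.
- timer_center (a point): red and white round kitchen timer, 65 mm across, 61 mm high, 160 g, standing loose on the other near corner disc of the board, where it must stay; the point is on its axis 30 mm above its underside

How it is judged:
By the outcome, as a careful person would: the job done as asked, in the order asked, and still so for the second after the job is handed in, with the robot touching nothing.
It also fails if it takes over 104 s, if anything falls off the work surface, if the arm or the gripper's body presses on something with over 40 N, if the wrist force passes 120 N, or if a joint passes its speed limit or range.

## Robot

A 7-joint arm with a two-finger parallel gripper is mounted at the origin on a cart in front of the work surface, level with it; the furniture and walls round the work are solid. World frame = base frame: x ahead of the robot, y to its left, z up, the work surface at z = 0. Lengths are in m, angles in rad, forces in N, time in s.
With the tool pointing down it reaches from about 0.35 to 0.9 m from the base axis. Payload 8.1 kg.
Tool frame: the origin (TCP) lies midway between the tips of the shut fingers; the grasp point (between the pads) lies 19 mm behind it; z points along the fingers, y is the line along which they close (so a half turn about z gives the same grasp; the last joint's range is limited). The gripper opens to 92 mm and grips with 3 to 60 N. Pads are 19 mm wide; open, the fingers measure 130 mm over their backs; the gripper's body (75 mm by 190 mm) begins 47 mm behind the grasp point.
Start: joints at [-1.363, 0.434, 0.025, 1.573, -0.012, 1.134, -0.075], TCP at [0.191, 0.595, 0.207] pointing down, gripper open.
Joint ranges: [-2.62, 2.62], [-0.44, 2.09], [-1.27, 1.32], [0.08, 2.57], [-1.32, 4.46], [0.12, 2], [-2.74, 2.74]. Speed limits (rad/s): [2.22, 2.22, 3.01, 3.01, 3.14, 3.14, 3.14].

## Interface

Orientations are given as a rotation vector (axis times angle).
In Python, from cell import readout, get_image, calibration, ticket gives the robot as it stands. The module is installed in compiled form; this text tells all that it offers.
- The arm moves only by the tool move_arm, never from a script. Its argument "series" is a list of rows, each a list of 6 numbers: the shift along the world's x, y, z as a fraction of full scale, then the turn, a rotation vector about the world's x, y, z as a fraction of full scale. A call has 1 to 5 rows; each row is the pose to reach, as a shift and turn from the pose commanded when the call began; what a row does not reach only later rows make up. Full scale, the value 1, is 0.75 m for a shift and 60 degrees for a turn. A row lasts 1/10 s, in which the tool goes at most 50 mm and 8.59 degrees, less where a joint would pass 70% of its speed; a pose out of reach is approached as far as the arm can. A call with a number of a shift or a turn outside -1 to 1 is refused whole. A call with a gripper value outside its range is refused whole. "claw" is the opening, from -1 (shut) to 1 (fully open), so that 0 is half open, set as the call begins (left out, the last holds). The fingers move at their own pace and stop on an object; "squeeze" is the grip in N (left out, the last holds). Time passes only in rows, so rows that repeat a pose let the fingers close. It gives the time, the measured TCP pose, the force, the opening and the grip force at its end, in the units of the state.
- readout.observe(): the state, without advancing time (a new reading comes with each control period).
- get_image(name): name is "side" or "top" or "wrist"; returns (picture, depth): 420x560x3 uint8, red, green, blue; 420x560 float32, m along the optical axis (not along the pixel's ray), 0 where there is no reading.
- calibration(name): a dict with "fx", "fy", "cx", "cy" (pixels), "view" (4x4, takes a point from world to camera coordinates); the wrist camera has in their place "mount" (4x4, takes a point from camera to tool coordinates, whose origin is the TCP and whose axes are the flange's). Camera axes: x right, y down, z forward; pixel columns grow to the right and rows downward; lengths in m; the calibration is good to about 2 mm. A picture is of the moment at which its call begins: read the wrist's pose just before it. calibration takes no time and is no camera call.
- ticket.sign_off(): hands the job in; it is judged then, once.
The state is a dict: "clock": time; "joints": joint angles; "dq": joint speeds; "joint_efforts": joint torques, N m; "position": TCP position; "ee_rot": TCP orientation; "force": force on the tool from outside, world axes, zero at the start; "ft_torque": the same for the moment, N m; "width": opening from 0.0 (shut) to 1.0 (fully open); "gripper_force": force on a finger pad.
Only numpy, scipy, OpenCV 4.12 (cv2) and the standard library are available. Lean on these libraries where they do the work, as an engineer would, in place of code of your own. Each camera call takes 0.05 s, during which the arm holds its last target. There are 200 camera calls.

## Working session

There is one attempt and no reset: what is moved stays moved. The work goes in short steps, Python scripts to look and compute and a tool call to move; the robot and the scene stay as the last step left them, time stands still between calls to the robot, and variables do not carry over. Pictures are saved under pics/ and viewed, at most 15 in all, crops included, and the job is handed in when it is done.

Besides the shell and the picture viewer there is one more tool, called after "Request:" in YAML: its name, and indented under it one key for each argument. move_arm: Moves the arm, as the interface text tells. Shift numbers are shares of 0.75 m and turn numbers shares of 60 degrees, none past 1 either way. Its arguments: {"type":"object","properties":{"series":{"type":"array"},"claw":{"type":"number"},"squeeze":{"type":"number"}},"required":["series"]}

```bash
mkdir -p pics; python3 - <<'E'
from cell import readout,get_image,calibration
import cv2,numpy as np
print(readout.observe())
a,d=get_image("top");b,e=get_image("side")
np.savez("s0.npz",a=a,d=d,b=b,e=e)
for n,i in(("top0",a),("side0",b)): cv2.imwrite(f"pics/{n}.png",i[...,::-1])
for n in("top","side","wrist"):print(n,calibration(n))
E
```

```text
{'clock': 0.0, 'joints': array([-1.3626109 ,  0.43524372,  0.02497726,  1.57409562, -0.01159552,
        1.13398618, -0.07507531]), 'dq': array([ 2.64755965e-05, -8.97763266e-04, -4.43422623e-04, -1.61638722e-04,
       -8.24024815e-05, -4.49530076e-05, -4.95648172e-04]), 'joint_efforts': array([-9.75532712e-04, -6.67847729e+01,  9.84297283e-01, -3.14459002e+01,
       -6.05623866e-02,  4.30508377e-02,  1.81289406e-04]), 'position': array([0.19102502, 0.59452449, 0.20573273]), 'ee_rot': array([-4.86276343e-01, -3.10363166e+00,  2.48965178e-03]), 'force': array([0.28948982, 0.09894916, 0.19935565]), 'ft_torque': array([-0.01435857, -0.01793095,  0.04601993]), 'gripper_force': 0.0, 'width': 0.996995726535068}
top {'fx': 420.84121060993647, 'fy': 420.84121060993647, 'cx': 272.57659862517954, 'cy': 217.2418159385609, 'view': array([[-0.02301656, -0.99972365, -0.0047809 ,  0.04114772],
       [-0.99674597,  0.02331701, -0.07716085,  0.4948922 ],
       [ 0.077251  ,  0.00298937, -0.99700719,  1.13245537],
       [ 0.        ,  0.        ,  0.        ,  1.        ]])}
side {'fx': 435.70210940885806, 'fy': 435.70210940885806, 'cx': 276.62223520711035, 'cy': 209.95198900819477, 'view': array([[ 0.99293989,  0.118232  , -0.0095694 , -0.47078008],
       [ 0.09747083, -0.85923088, -0.50221681, -0.00552479],
       [-0.06760042,  0.49773837, -0.86468879,  1.12665842],
       [ 0.        ,  0.        ,  0.        ,  1.        ]])}
wrist {'fx': 359.05170957708305, 'fy': 359.05170957708305, 'cx': 282.5446091173359, 'cy': 209.21588043601656, 'mount': array([[ 1.92567895e-03, -9.57348338e-01, -2.88929838e-01,
         7.89765863e-02],
       [ 9.99998140e-01,  1.81126596e-03,  6.63354516e-04,
        -9.57782722e-04],
       [-1.11732564e-04, -2.88930578e-01,  9.57350045e-01,
        -1.78977724e-01],
       [ 0.00000000e+00,  0.00000000e+00,  0.00000000e+00,
         1.00000000e+00]])}
```

View pics/top0.png

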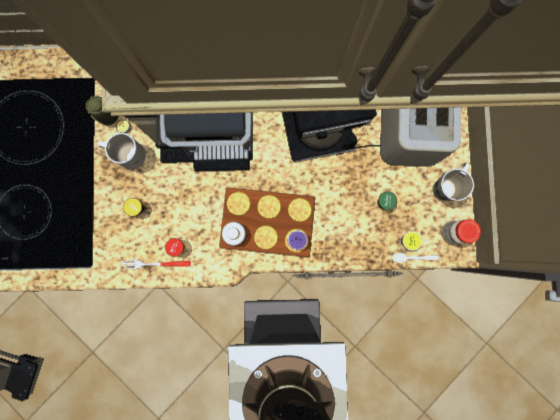

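View pics/side0.png

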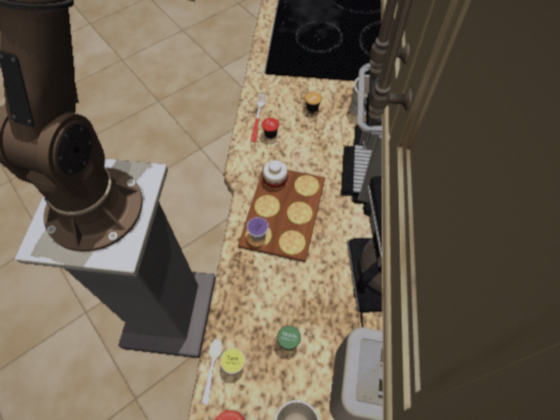

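The board sits near (267,222) in the top view, with the timer near-left at (233,233) and purple near-right at (298,240). Red is at (175,247) and orange at (133,207) on the left. Green (388,201) and yellow (412,241) are on the right. The side view confirms the colours: orange (313,99), red (271,126), green (289,338), yellow (232,361).

```bash
cat > h.py <<'E'
import numpy as np,cv2
from cell import readout,get_image,calibration
from scipy.spatial.transform import Rotation as R
def ray(n,uv,z,pose=None):
    c=calibration(n)
    T=np.linalg.inv(c["view"]) if n!="wrist" else pose@c["mount"]
    d=T[:3,:3]@[(uv[0]-c["cx"])/c["fx"],(uv[1]-c["cy"])/c["fy"],1]
    return T[:3,3]+d*(z-T[2,3])/d[2]
def proj(n,p,pose=None):
    c=calibration(n)
    V=c["view"] if n!="wrist" else np.linalg.inv(pose@c["mount"])
    q=V[:3,:3]@p+V[:3,3]
    return np.array([c["fx"]*q[0]/q[2]+c["cx"],c["fy"]*q[1]/q[2]+c["cy"]])
HS={"red":[((0,150,90),(7,255,255)),((173,150,90),(180,255,255))],"orange":[((8,170,120),(28,255,255))],
 "yellow":[((25,150,120),(35,255,255))],"green":[((60,80,30),(95,255,255))],"purple":[((115,70,40),(155,255,255))],
 "cork":[((14,90,140),(28,255,255))],"cup":[((0,0,0),(180,255,45))]}
def blob(img,col,uv,r):
    """contour of the colour within r px of uv nearest it -> ellipse centre, axes, area"""
    h=cv2.cvtColor(img,cv2.COLOR_RGB2HSV); m=np.zeros(h.shape[:2],np.uint8)
    for lo,hi in HS[col]: m|=cv2.inRange(h,lo,hi)
    k=np.zeros_like(m); cv2.circle(k,tuple(int(round(x)) for x in uv),int(r),255,-1); m&=k
    m=cv2.morphologyEx(m,cv2.MORPH_OPEN,np.ones((3,3),np.uint8))
    cs,_=cv2.findContours(m,cv2.RETR_EXTERNAL,cv2.CHAIN_APPROX_NONE)
    c=max(cs,key=cv2.contourArea); e=cv2.fitEllipse(cv2.convexHull(c))
    return np.array(e[0]),np.round(e[1],1),cv2.contourArea(c)
def tcp():
    s=readout.observe();T=np.eye(4);T[:3,:3]=R.from_rotvec(s["ee_rot"]).as_matrix();T[:3,3]=s["position"];return T
E
python3 - <<'E'
from h import *
S=np.load("s0.npz")
G={"top":(S["a"],dict(red=(175,247),orange=(133,207),yellow=(412,241),green=(388,201),purple=(298,240)),[(238,203),(269,207),(300,210),(265,237)]),
"side":(S["b"],dict(red=(271,126),orange=(313,99),yellow=(232,361),green=(289,338),purple=(258,227)),[(307,186),(300,213),(292,243),(267,206)])}
for n,(im,g,ds) in G.items():
    for c,uv in g.items():
        try:
            e=blob(im,c,uv,16); print(n,c,e[0].round(1),e[1],e[2],ray(n,e[0],.056 if c=="purple" else .044).round(4))
        except Exception as x: print(n,c,x)
    for uv in ds:
        e=blob(im,"cork",uv,16); print(n,"disc",e[0].round(1),e[1],e[2],ray(n,e[0],.012).round(4))
E
```

```text
top red [174.1 246.9] [17.5 18.2] 225.0 [0.4206 0.2939 0.044 ]
top orange max() iterable argument is empty
top yellow [412.  240.3] [15.7 15.9] 180.5 [ 0.4235 -0.3402  0.044 ]
top green [382.4 199.5] [ 6.7 11.7] 45.5 [ 0.5348 -0.2661  0.044 ]
top purple [297.1 239.8] [16.7 17.1] 208.0 [ 0.4317 -0.0337  0.056 ]
top disc [237.8 203. ] [24.  24.5] 399.5 [0.5379 0.1248 0.012 ]
top disc [268.5 206.2] [24.1 24.6] 386.5 [0.5271 0.0402 0.012 ]
top disc [299.3 209.3] [24.3 24.6] 404.0 [ 0.5164 -0.0444  0.012 ]
top disc [265.3 236.8] [24.3 24.7] 395.0 [0.4428 0.0509 0.012 ]
side red [270.  124.5] [13.2 16.3] 102.5 [0.4214 0.2907 0.044 ]
side orange max() iterable argument is empty
side yellow max() iterable argument is empty
side green max() iterable argument is empty
side purple [257.2 226. ] [16.1 17.9] 205.5 [ 0.4325 -0.0342  0.056 ]
side disc [306.7 184.8] [21.5 25.7] 323.5 [0.5388 0.1244 0.012 ]
side disc [299.4 212.5] [23.1 26.8] 366.5 [0.5274 0.0389 0.012 ]
side disc [291.8 241.9] [24.7 27.7] 425.5 [ 0.5169 -0.0453  0.012 ]
side disc [266.7 205.6] [23.  26.2] 400.0 [0.4428 0.0498 0.012 ]
```

```bash
python3 - <<'E'
from h import *
S=np.load("s0.npz")
G={"top":(S["a"],dict(orange=(133,207),green=(388,201))),"side":(S["b"],dict(orange=(313,99),yellow=(232,361),green=(289,338)))}
for n,(im,g) in G.items():
    h=cv2.cvtColor(im,cv2.COLOR_RGB2HSV)
    for c,(u,v) in g.items():
        print(n,c,[h[v+j,u+i].tolist() for j in(-6,0,6) for i in(-6,0,6)])
def crop(im,u,v):return cv2.resize(im[v-22:v+22,u-22:u+22],(260,260),interpolation=cv2.INTER_CUBIC)
o=np.hstack([crop(S["a"],133,207),crop(S["a"],388,201),crop(S["a"],412,241)]);p=np.hstack([crop(S["b"],313,99),crop(S["b"],289,338),crop(S["b"],232,361)])
cv2.imwrite("pics/c1.png",np.vstack([o,p])[...,::-1])
E
```

```text
top orange [[28, 157, 222], [28, 157, 224], [26, 157, 164], [28, 157, 224], [30, 56, 224], [28, 156, 225], [27, 155, 215], [28, 158, 224], [25, 126, 75]]
top green [[64, 99, 129], [65, 80, 137], [55, 84, 121], [64, 100, 130], [67, 80, 141], [63, 96, 127], [59, 87, 82], [63, 98, 127], [24, 87, 109]]
side orange [[17, 124, 165], [18, 140, 188], [18, 94, 180], [18, 140, 187], [18, 105, 189], [18, 142, 188], [15, 82, 25], [14, 133, 50], [17, 89, 129]]
side yellow [[30, 115, 182], [30, 111, 190], [30, 110, 190], [30, 115, 177], [30, 113, 182], [30, 112, 187], [30, 112, 191], [30, 111, 190], [30, 110, 190]]
side green [[66, 34, 151], [62, 70, 131], [62, 76, 130], [64, 43, 147], [63, 58, 136], [65, 50, 144], [61, 72, 128], [62, 74, 128], [62, 75, 130]]
```

View pics/c1.png

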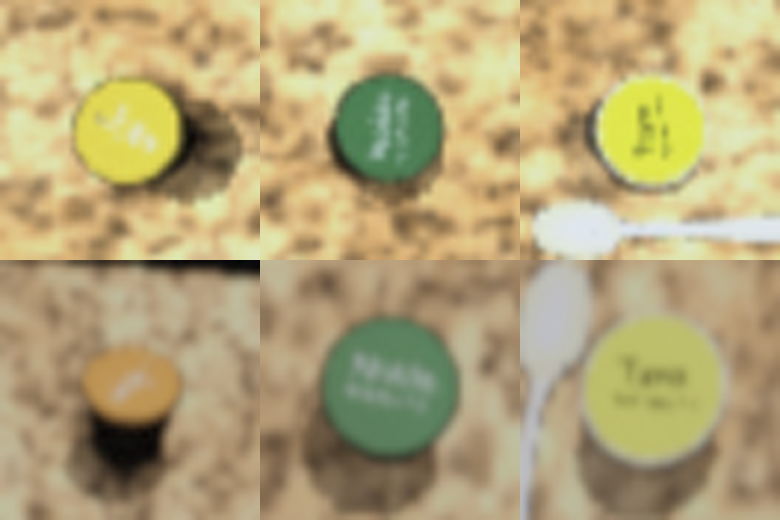

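The crop shows the left far pod with a black cup (orange) and the right near pod with a white rim (yellow). The lid centres match the pixels given above. Next I head to hover above red.

Request:
move_arm:
  series:
    - [0.16,-0.2,-0.04,0,0,0.175]
    - [0.16,-0.2,-0.04,0,0,0.175]
    - [0.16,-0.2,-0.04,0,0,0.175]
    - [0.16,-0.2,-0.04,0,0,0.175]
    - [0.16,-0.2,-0.04,0,0,0.175]
  claw: 0.7
  squeeze: 10

```text
clock: 0.6
position: [0.316, 0.4384, 0.1755]
ee_rot: [0.215, 3.133, -0.007]
force: [0.0, 0.4, 0.5]
width: 0.848
gripper_force: 0.0
```

Request:
move_arm:
  series:
    - [0.147,-0.203,-0.04,0,0,0]
    - [0.147,-0.203,-0.04,0,0,0]
    - [0.147,-0.203,-0.04,0,0,0]
    - [0.147,-0.203,-0.04,0,0,0]
    - [0.147,-0.203,-0.04,0,0,0]

```text
clock: 1.1
position: [0.4244, 0.2869, 0.1457]
ee_rot: [0.214, 3.134, -0.005]
force: [-0.3, -0.2, -0.2]
width: 0.848
gripper_force: 0.0
```

```bash
sed -i 's/"orange":.*$/"orange":[((10,110,120),(30,255,255))],/; s/((25,150,120),(35,255,255))/((27,95,130),(35,255,255))/; s/((60,80,30),(95,255,255))/((50,30,40),(95,255,255))/; ' h.py; python3 - <<'E'
from h import *
S=np.load("s0.npz")
G={"top":(S["a"],dict(orange=(132.7,207.2),green=(387.8,200.7),yellow=(412,241))),"side":(S["b"],dict(orange=(313.3,98.2),yellow=(232.3,361),green=(289,337.5)))}
for n,(im,g) in G.items():
    for c,uv in g.items():
        e=blob(im,c,uv,13); print(n,c,e[0].round(1),e[1],e[2],ray(n,e[0],.044).round(4),"eye",ray(n,uv,.044).round(4))
T=tcp();w,_=get_image("wrist");np.savez("w1.npz",w=w,T=T)
print(T.round(4),readout.observe()["clock"],proj("wrist",np.array([.421,.2925,.044]),T))
cv2.imwrite("pics/w1.png",w[...,::-1])
E
```

```text
top orange [132.3 206.2] [17.5 20. ] 246.0 [0.5324 0.4057 0.044 ] eye [0.5296 0.4047 0.044 ]
top green [387.2 200.2] [17.1 17.3] 214.0 [ 0.5325 -0.2788  0.044 ] eye [ 0.5311 -0.2804  0.044 ]
top yellow [412.  240.6] [17.5 17.6] 222.0 [ 0.4227 -0.34    0.044 ] eye [ 0.4217 -0.34    0.044 ]
side orange [312.5  97.6] [12.2 16.7] 140.5 [0.5304 0.4044 0.044 ] eye [0.5329 0.4023 0.044 ]
side yellow [232. 360.] [20.8 22.5] 343.0 [ 0.4234 -0.341   0.044 ] eye [ 0.4243 -0.3428  0.044 ]
side green [288.5 337.2] [21.8 22.7] 368.0 [ 0.5331 -0.2818  0.044 ] eye [ 0.5343 -0.2823  0.044 ]
[[-9.908e-01  1.356e-01  2.000e-04  4.244e-01]
 [ 1.356e-01  9.908e-01 -3.400e-03  2.869e-01]
 [-7.000e-04 -3.300e-03 -1.000e+00  1.457e-01]
 [ 0.000e+00  0.000e+00  0.000e+00  1.000e+00]] 1.15 [289.97795164 197.67562319]
```

View pics/w1.png

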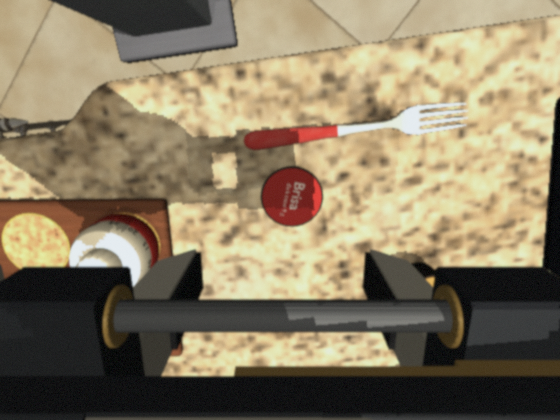

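The wrist view shows the red lid at (291,196), within 2 px of the prediction. The fork handle lies beyond it in x, so I close along y.

Request:
move_arm:
  series:
    - [-0.0053,0.008,-0.08,0,0,0]
    - [-0.0053,0.008,-0.13,0,0,0]
    - [-0.0053,0.008,-0.166,0,0,0]
    - [-0.0053,0.008,-0.166,0,0,0]
    - [-0.0053,0.008,-0.166,0,0,0]

```text
clock: 1.65
position: [0.4168, 0.3, 0.0224]
ee_rot: [-0.198, -3.135, -0.0]
force: [0.2, 0.2, 0.4]
width: 0.849
gripper_force: 0.0
```

Request:
move_arm:
  series:
    - [0,0,0,0,0,0]
    - [0,0,0,0,0,0]
    - [0,0,0,0,0,0]
    - [0,0,0,0,0,0]
    - [0,0,0,0,0,0]
  claw: -1
  squeeze: 8

```text
clock: 2.15
position: [0.418, 0.2985, 0.0231]
ee_rot: [0.201, 3.134, 0.0]
force: [-3.1, -4.9, 20.7]
width: 0.472
gripper_force: 10.1
```

```bash
python3 - <<'E'
from h import *
s=readout.observe();print(s["force"],s["width"],s["position"],s["ee_rot"],s["joints"])
w,_=get_image("wrist");b,_=get_image("side")
cv2.imwrite("pics/w2.png",np.hstack([w[100:340,140:440],cv2.resize(b[70:190,190:340],(400,320),interpolation=cv2.INTER_CUBIC)[:240]])[...,::-1])
E
```

```text
[-3.07827117 -4.8901578  20.71057267] 0.4723822430493584 [0.41801298 0.2985068  0.02309901] [2.01322795e-01 3.13423928e+00 4.93104125e-04] [-0.77306711  0.4930554   0.06489222  2.03820379 -0.05281869  0.61101015
  0.76986889]
```

View pics/w2.png

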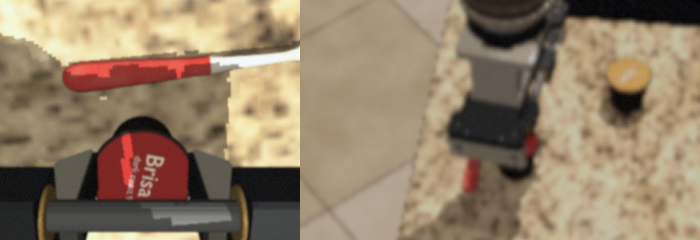

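The pod is pinched tilted: the black cup side shows at the top of the view, and the force is 20 N upward. I'll release, back off and re-measure. Measured positions lag the commanded ones, which explains the offset.

Request:
move_arm:
  series:
    - [0,0,0,0,0,0]
    - [0,0,0,0,0,0]
    - [0,0,0,0,0,0]
  claw: 0.8

```text
clock: 2.55
position: [0.4177, 0.2991, 0.0225]
ee_rot: [0.2, 3.135, 0.001]
force: [0.2, -0.3, 0.1]
width: 0.589
gripper_force: 0.0
```

Request:
move_arm:
  series:
    - [0,0,0.06,0,0,0]
    - [0,0,0.12,0,0,0]
    - [0,0,0.166,0,0,0]
    - [0,0,0.166,0,0,0]
    - [0,0,0.166,0,0,0]

```text
clock: 3.05
position: [0.4176, 0.299, 0.147]
ee_rot: [0.2, 3.134, 0.002]
force: [-0.4, -0.1, 0.7]
width: 0.896
gripper_force: 0.0
```

```bash
python3 - <<'E'
from h import *
T=tcp();w,_=get_image("wrist");np.savez("w3.npz",w=w,T=T);print(T.round(4))
e=blob(w,"red",(290,210),60);print(e,ray("wrist",e[0],.044,T))
cv2.imwrite("pics/w3.png",w[80:330,100:460,::-1])
E
```

```text
[[-9.919e-01  1.273e-01  1.000e-03  4.176e-01]
 [ 1.273e-01  9.919e-01  1.100e-03  2.990e-01]
 [-9.000e-04  1.200e-03 -1.000e+00  1.470e-01]
 [ 0.000e+00  0.000e+00  0.000e+00  1.000e+00]]
(array([281.62759399, 206.28634644]), array([55.2, 57.7]), 2444.0) [0.42095138 0.29727185 0.044     ]
```

View pics/w3.png

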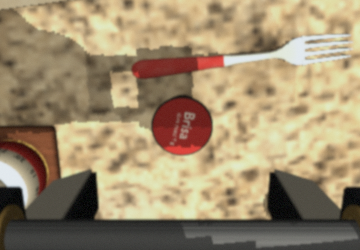

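Red is upright again at about (0.421, 0.297). I'll re-centre on it and close in stages.

Request:
move_arm:
  series:
    - [0.0045,-0.0023,-0.06,0,0,0]
    - [0.0045,-0.0023,-0.12,0,0,0]
    - [0.0045,-0.0023,-0.166,0,0,0]
    - [0.0045,-0.0023,-0.166,0,0,0]
    - [0.0045,-0.0023,-0.166,0,0,0]
  claw: 0.3

```text
clock: 3.6
position: [0.42, 0.2963, 0.0213]
ee_rot: [-0.2, -3.133, 0.004]
force: [0.1, -0.4, 0.8]
width: 0.649
gripper_force: 0.0
```

Request:
move_arm:
  series:
    - [0,0,0,0,0,0]
  claw: 0.15
  squeeze: 4

```text
clock: 3.7
position: [0.4215, 0.2976, 0.0232]
ee_rot: [0.2, 3.134, 0.002]
force: [-0.2, 0.1, 0.1]
width: 0.606
gripper_force: 0.0
```

```bash
python3 - <<'E'
from h import *
T=tcp();w,_=get_image("wrist");s=readout.observe();print(T[:3,3],s["force"],s["width"])
cv2.imwrite("pics/w4.png",w[100:370,140:440,::-1])
E
```

```text
[0.42153418 0.29760546 0.02324548] [-0.1965091   0.05347317 -0.65707075] 0.5890956350773905
```

View pics/w4.png

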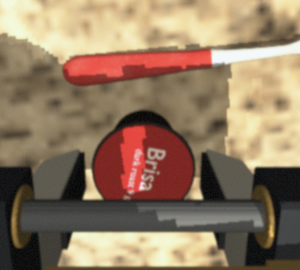

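Red's lid sits centred between the fingers at about (145,165) in the crop, with the pod upright. I'll close gently.

Request:
move_arm:
  series:
    - [0,0,0,0,0,0]
    - [0,0,0,0,0,0]
    - [0,0,0,0,0,0]
  claw: -0.1
  squeeze: 4

```text
clock: 4.05
position: [0.4216, 0.2973, 0.0233]
ee_rot: [0.201, 3.134, 0.002]
force: [-1.8, -2.4, 9.0]
width: 0.456
gripper_force: 4.4
```

```bash
python3 - <<'E'
from h import *
T=tcp();w,_=get_image("wrist");s=readout.observe();print(T[:3,3],s["force"],s["width"],s["gripper_force"])
cv2.imwrite("pics/w5.png",w[100:370,140:440,::-1])
E
```

```text
[0.42159374 0.29734445 0.02333246] [-0.31522582 -2.52749208  8.48878425] 0.4476439581784708 4.489393169351388
```

View pics/w5.png

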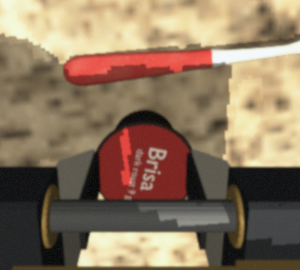

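Request:
move_arm:
  series:
    - [0,0,0.005,0,0,0]
    - [0,0,0.01,0,0,0]
    - [0,0,0.02,0,0,0]
    - [0,0,0.05,0,0,0]
    - [0,0,0.08,0,0,0]
  claw: -1
  squeeze: 6

```text
clock: 4.6
position: [0.4205, 0.2969, 0.0829]
ee_rot: [-0.2, -3.135, 0.001]
force: [0.2, 0.7, -0.0]
width: 0.064
gripper_force: 0.0
```

```bash
python3 - <<'E'
from h import *
T=tcp();w,_=get_image("wrist");b,_=get_image("side");s=readout.observe();print(T[:3,3],s["force"],s["width"],s["gripper_force"])
cv2.imwrite("pics/w6.png",np.hstack([w[100:370,140:440],cv2.resize(b[50:170,200:320],(270,270),interpolation=cv2.INTER_CUBIC)])[...,::-1])
E
```

```text
[0.42046348 0.29687379 0.08289069] [ 0.46106561 -0.10490025  0.39695192] 0.010814089539138073 0.0
```

View pics/w6.png

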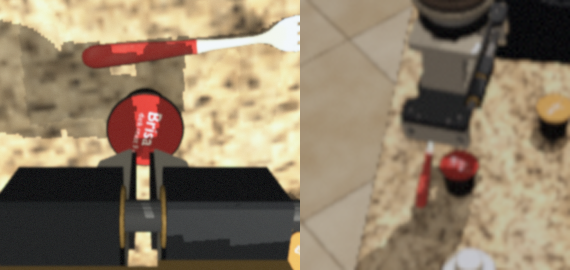

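Red slipped out but stands upright under the shut fingers. Next I check with wrist depth where the fingertips really are when part open.

Request:
move_arm:
  series:
    - [0,0,0.08,0,0,0]
    - [0,0,0.08,0,0,0]
    - [0,0,0.08,0,0,0]
    - [0,0,0.08,0,0,0]
    - [0,0,0.08,0,0,0]
  claw: 0.25

```text
clock: 5.2
position: [0.42, 0.2964, 0.1406]
ee_rot: [-0.2, -3.133, 0.003]
force: [-0.5, 0.2, -0.3]
width: 0.398
gripper_force: 0.0
```

```bash
python3 - <<'E'
from h import *
T=tcp();w,d=get_image("wrist");s=readout.observe();print(T[:3,3],s["width"])
c=calibration("wrist");v,u=np.mgrid[:420,:560]
P=np.stack([(u-c["cx"])/c["fx"]*d,(v-c["cy"])/c["fy"]*d,d],-1)@c["mount"][:3,:3].T+c["mount"][:3,3]
h=(P@T[:3,:3].T+T[:3,3])[...,2]
k=(d>0)&(h>.06)&(abs(P[...,0])<.03)
for y in np.arange(-.07,.07,.005):
    m=k&(P[...,1]>=y)&(P[...,1]<y+.005)
    if m.sum()>5:print(round(y,3),m.sum(),"ztool pct",np.percentile(P[...,2][m],[5,50,95,99]).round(3),"x",np.percentile(P[...,0][m],[5,95]).round(3))
e=blob(w,"red",(281,195),60);print(e,ray("wrist",e[0],.044,T)); m=(abs(u-e[0][0])<8)&(abs(v-e[0][1])<8); print("lid h",np.median(h[m]),"table",np.median(h[180:200,420:450]))
E
```

```text
[0.41997113 0.29642821 0.14063622] 0.4408538830214208
-0.07 316 ztool pct [-0.105 -0.104 -0.103 -0.102] x [0.025 0.03 ]
-0.065 391 ztool pct [-0.105 -0.104 -0.103 -0.102] x [0.025 0.03 ]
-0.06 492 ztool pct [-0.121 -0.104 -0.103 -0.102] x [0.025 0.03 ]
-0.055 839 ztool pct [-0.128 -0.123 -0.104 -0.103] x [0.025 0.028]
-0.05 1985 ztool pct [-0.129 -0.121 -0.11  -0.109] x [0.02  0.029]
-0.045 2166 ztool pct [-0.129 -0.121 -0.11  -0.109] x [0.019 0.029]
-0.04 2159 ztool pct [-0.129 -0.12  -0.11  -0.109] x [0.019 0.029]
-0.035 2227 ztool pct [-0.128 -0.12  -0.041 -0.033] x [0.012 0.029]
-0.03 2644 ztool pct [-0.128 -0.113 -0.038 -0.028] x [0.011 0.029]
-0.025 3984 ztool pct [-0.128 -0.109 -0.039 -0.025] x [-0.002  0.028]
-0.02 2237 ztool pct [-0.128 -0.12  -0.031 -0.023] x [-0.003  0.029]
-0.015 1755 ztool pct [-0.129 -0.122 -0.103 -0.103] x [0.022 0.029]
-0.01 1755 ztool pct [-0.129 -0.122 -0.104 -0.103] x [0.022 0.029]
-0.005 1755 ztool pct [-0.129 -0.123 -0.104 -0.103] x [0.022 0.029]
0.0 1756 ztool pct [-0.129 -0.122 -0.104 -0.103] x [0.022 0.029]
0.005 1756 ztool pct [-0.129 -0.123 
[... 281 characters left out ...]
] x [0.012 0.029]
0.03 2230 ztool pct [-0.129 -0.12  -0.109 -0.034] x [0.022 0.029]
0.035 2150 ztool pct [-0.129 -0.12  -0.11  -0.109] x [0.022 0.029]
0.04 2110 ztool pct [-0.129 -0.121 -0.11  -0.11 ] x [0.022 0.029]
0.045 1585 ztool pct [-0.129 -0.122 -0.11  -0.109] x [0.022 0.028]
0.05 532 ztool pct [-0.125 -0.12  -0.104 -0.103] x [0.026 0.029]
0.055 378 ztool pct [-0.105 -0.104 -0.103 -0.102] x [0.025 0.03 ]
0.06 351 ztool pct [-0.105 -0.104 -0.103 -0.102] x [0.025 0.03 ]
0.065 79 ztool pct [-0.105 -0.104 -0.103 -0.102] x [0.024 0.03 ]
(array([285.0447998 , 205.17349243]), array([57.2, 59.6]), 2612.0) [0.42063117 0.29755406 0.044     ]
lid h 0.04493166977010666 table 0.0008187132250975365
```

The tips sit about 23 mm behind the TCP when part open (arc linkage), so the fingers were pressing on the lid edge. I'll go about 15 mm lower and limit the closing target.

Request:
move_arm:
  series:
    - [0,0,0,0,0,0]
    - [0,0,0,0,0,0]
    - [0,0,-0.05,0,0,0]
    - [0,0,-0.1,0,0,0]
  claw: 0.5

```text
clock: 5.65
position: [0.4217, 0.2979, 0.0669]
ee_rot: [0.2, 3.133, 0.004]
force: [0.0, 0.4, 0.3]
width: 0.742
gripper_force: 0.0
```

Request:
move_arm:
  series:
    - [0,0,-0.04,0,0,0]
    - [0,0,-0.079,0,0,0]
    - [0,0,-0.079,0,0,0]
    - [0,0,-0.079,0,0,0]

```text
clock: 6.05
position: [0.4207, 0.2969, 0.0079]
ee_rot: [-0.2, -3.134, 0.001]
force: [0.1, 0.3, 0.8]
width: 0.748
gripper_force: 0.0
```

Request:
move_arm:
  series:
    - [0,0,0,0,0,0]
    - [0,0,0,0,0,0]
    - [0,0,0,0,0,0]
    - [0,0,0,0,0,0]
  claw: -0.1
  squeeze: 6

```text
clock: 6.45
position: [0.4215, 0.2977, 0.0088]
ee_rot: [0.2, 3.134, 0.002]
force: [0.1, -0.1, 5.8]
width: 0.538
gripper_force: 6.0
```

Red is gripped at the rim (49.5 mm). Lift and carry it to the front middle disc, turning the fingers to close along board x.

Request:
move_arm:
  series:
    - [0,0,0.01,0,0,0]
    - [0,0,0.05,0,0,0]
    - [0,0,0.1,0,0,0]
    - [0,0,0.15,0,0,0]
    - [0,0,0.15,0,0,0]

```text
clock: 6.95
position: [0.4232, 0.2989, 0.1253]
ee_rot: [0.2, 3.129, 0.009]
force: [-0.5, 0.9, -0.9]
width: 0.537
gripper_force: 6.0
```

Request:
move_arm:
  series:
    - [0,-0.03,0,0,0,-0.14]
    - [0,-0.07,0,0,0,-0.28]
    - [0.005,-0.12,0,0,0,-0.42]
    - [0.01,-0.17,0,0,0,-0.56]
    - [0.015,-0.22,0,0,0,-0.7]

```text
clock: 7.45
position: [0.4315, 0.1306, 0.1201]
ee_rot: [-1.319, -2.851, 0.0]
force: [0.4, 0.6, 0.4]
width: 0.542
gripper_force: 6.0
```

Request:
move_arm:
  series:
    - [0.005,-0.04,0,0,0,-0.14]
    - [0.01,-0.08,0,0,0,-0.28]
    - [0.013,-0.11,0,0,0,-0.42]
    - [0.013,-0.11,0,0,0,-0.56]
    - [0.013,-0.11,0,0,0,-0.7]

```text
clock: 7.95
position: [0.4414, 0.0486, 0.1201]
ee_rot: [-2.255, -2.186, 0.001]
force: [0.2, -0.3, -0.1]
width: 0.535
gripper_force: 6.0
```

Request:
move_arm:
  series:
    - [0,0,0,0,0,-0.1]
    - [0,0,0,0,0,-0.1]
    - [0,0,0,0,0,-0.1]

```text
clock: 8.25
position: [0.4415, 0.0496, 0.1201]
ee_rot: [-2.355, -2.079, 0.001]
force: [-0.4, -0.5, -0.6]
width: 0.534
gripper_force: 6.0
```

```bash
python3 - <<'E'
from h import *
T=tcp();w,d=get_image("wrist");s=readout.observe();print(T.round(4),s["width"],s["joints"],s["clock"])
np.savez("w7.npz",w=w,T=T,d=d)
cv2.imwrite("pics/w7.png",w[...,::-1])
z=T[2,3]+.0355
h=blob(w,"red",(282,250),70);print(h,ray("wrist",h[0],z,T))
E
```

```text
[[ 1.238e-01  9.923e-01 -5.000e-04  4.415e-01]
 [ 9.923e-01 -1.238e-01 -2.000e-04  4.960e-02]
 [-3.000e-04 -4.000e-04 -1.000e+00  1.201e-01]
 [ 0.000e+00  0.000e+00  0.000e+00  1.000e+00]] 0.5342854680525678 [-0.661821    0.26232276  0.52527851  2.13515428 -0.1845476   0.78714288
 -0.1447682 ] 8.3
(array([282.1583252 , 282.66156006]), array([ 94.7, 107.1]), 4557.0) [0.44072239 0.04984454 0.15563033]
```

View pics/w7.png

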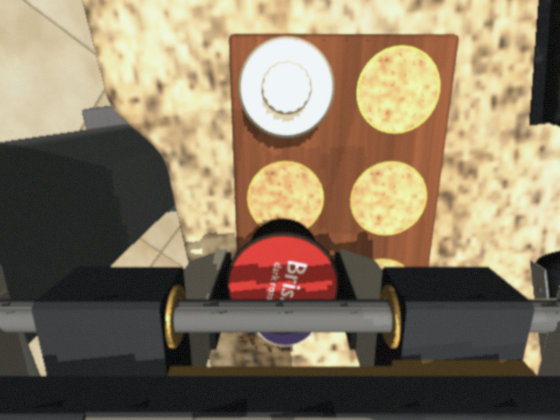

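Red hangs level at (282,283), with its centre within 2 mm of the TCP. The board's four free discs and the timer show clearly. Lowering.

Request:
move_arm:
  series:
    - [0.0024,0.0016,-0.04,0,0,0]
    - [0.0024,0.0016,-0.08,0,0,0]
    - [0.0024,0.0016,-0.115,0,0,0]
    - [0.0024,0.0016,-0.128,0,0,0]
    - [0.0024,0.0016,-0.1315,0,0,0]

```text
clock: 8.8
position: [0.443, 0.0505, 0.021]
ee_rot: [-2.357, -2.076, 0.003]
force: [0.1, 0.4, 0.3]
width: 0.537
gripper_force: 6.0
```

Request:
move_arm:
  series:
    - [0,0,0,0,0,0]
    - [0,0,0,0,0,0]

```text
clock: 9.0
position: [0.4444, 0.0509, 0.0226]
ee_rot: [2.358, 2.075, 0.002]
force: [-0.5, 0.3, 0.1]
width: 0.532
gripper_force: 6.0
```

Request:
move_arm:
  series:
    - [-0.001,0,-0.0025,0,0,0]
    - [-0.001,0,-0.0025,0,0,0]
    - [-0.001,0,-0.0025,0,0,0]

```text
clock: 9.3
position: [0.4441, 0.051, 0.0206]
ee_rot: [2.358, 2.075, 0.004]
force: [1.4, 0.0, 5.0]
width: 0.536
gripper_force: 6.0
```

Request:
move_arm:
  series:
    - [0,0,0,0,0,0]
    - [0,0,0,0,0,0]
    - [0,0,0,0,0,0]
  claw: 0.45

```text
clock: 9.6
position: [0.4426, 0.0508, 0.0198]
ee_rot: [-2.358, -2.075, 0.0]
force: [0.5, 0.3, -0.0]
width: 0.713
gripper_force: 0.0
```

Request:
move_arm:
  series:
    - [0,0,0.02,0,0,0]
    - [0,0,0.06,0,0,0]
    - [0,0,0.12,0,0,0]
    - [0,0,0.17,0,0,0]

```text
clock: 10.0
position: [0.4425, 0.0504, 0.1488]
ee_rot: [2.359, 2.075, -0.001]
force: [0.3, 1.8, -0.2]
width: 0.726
gripper_force: 0.0
```

Request:
move_arm:
  series:
    - [0.03,0.06,0,0,0,0.14]
    - [0.05,0.12,0,0,0,0.28]
    - [0.07,0.18,0,0,0,0.42]
    - [0.08,0.24,0,0,0,0.56]
    - [0.09,0.3,0,0,0,0.7]

```text
clock: 10.5
position: [0.5103, 0.2775, 0.1471]
ee_rot: [-1.45, -2.787, 0.001]
force: [2.1, -1.1, 0.3]
width: 0.72
gripper_force: 0.0
```

```bash
python3 - <<'E'
from h import *
s=readout.observe();print(s["position"],s["clock"])
for n,uv,q in(("top",(265,236),(174,247)),("side",(267,195),(271,126))):
    a,_=get_image(n); e=blob(a,"red",uv,15); print(n,e,ray(n,e[0],.056))
    if n=="top": cv2.imwrite("pics/t2.png",cv2.resize(a[160:280,60:360],(750,300),interpolation=cv2.INTER_CUBIC)[...,::-1])
    for uv in [(238,203),(269,207),(300,210)] if n=="top" else [(307,186),(300,213),(292,243)]:
        e=blob(a,"cork",uv,16); print(n,"disc",ray(n,e[0],.012).round(4))
    e=blob(a,"orange",(132.7,207) if n=="top" else (313,98),13); print("orange",ray(n,e[0],.044))
E
```

```text
[0.51030471 0.27753287 0.14705321] 10.5
top (array([265.06552124, 236.41894531]), array([17.8, 18.2]), 238.5) [0.44256469 0.05053585 0.056     ]
top disc [0.5377 0.1248 0.012 ]
top disc [0.5269 0.04   0.012 ]
top disc [ 0.5162 -0.044   0.012 ]Traceback (most recent call last):
  File "<stdin>", line 8, in <module>
  File "h.py", line 24, in blob
    c=max(cs,key=cv2.contourArea); e=cv2.fitEllipse(cv2.convexHull(c))
ValueError: max() iterable argument is empty
```

View pics/t2.png

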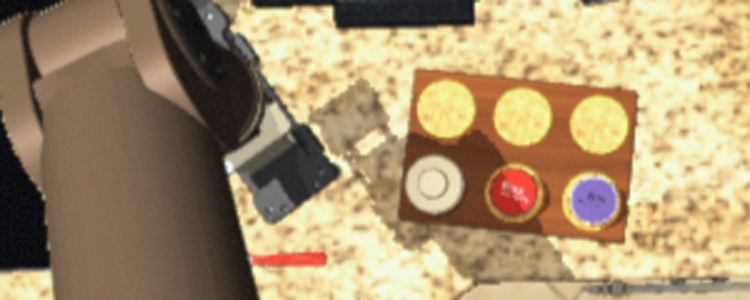

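The top view shows red centred in the front-mid disc (within 1 mm), with purple and the timer untouched. On to orange.

Request:
move_arm:
  series:
    - [0.028,0.173,0,0,0,0]
    - [0.028,0.173,0,0,0,0]
    - [0.028,0.173,0,0,0,0]
    - [0.028,0.173,0,0,0,0]
    - [0.028,0.173,0,0,0,0]
  claw: 0.5

```text
clock: 11.05
position: [0.5308, 0.4055, 0.1464]
ee_rot: [-1.457, -2.783, 0.003]
force: [0.9, 0.1, 0.6]
width: 0.749
gripper_force: 0.0
```

```bash
python3 - <<'E'
from h import *
T=tcp();w,d=get_image("wrist");print(T.round(4));g=proj("wrist",np.array([.531,.405,.044]),T)
np.savez("w8.npz",w=w,T=T)
print(g)
hh=cv2.cvtColor(w,cv2.COLOR_RGB2HSV);print(hh[int(g[1])-14,int(g[0])-20:int(g[0])+21:8].tolist())
# lid by height: depth gives the flat disc at 44 mm
c=calibration("wrist");v,u=np.mgrid[:420,:560];M=T@c["mount"]
P=np.stack([(u-c["cx"])/c["fx"]*d,(v-c["cy"])/c["fy"]*d,d],-1)@M[:3,:3].T+M[:3,3]
m=((P[...,2]>.038)&(P[...,2]<.052)&(np.hypot(P[...,0]-.531,P[...,1]-.405)<.045)).astype(np.uint8)
k,l,st,ce=cv2.connectedComponentsWithStats(m);i=1+np.argmax(st[1:,4]);print(st[i],ce[i],ray("wrist",ce[i],.044,T))
E
```

```text
[[-5.698e-01  8.218e-01 -8.000e-04  5.308e-01]
 [ 8.218e-01  5.698e-01 -1.400e-03  4.055e-01]
 [-7.000e-04 -1.500e-03 -1.000e+00  1.464e-01]
 [ 0.000e+00  0.000e+00  0.000e+00  1.000e+00]]
[283.86517906 201.85791327]
[[17, 151, 231], [18, 152, 231], [17, 147, 232], [17, 150, 231], [18, 147, 232], [22, 137, 232]]
[ 254  171   62   61 2941] [284.62053723 200.81910915] [0.53100192 0.40607031 0.044     ]
```

Orange is confirmed (hue 17) at (0.531, 0.406), directly below the tool.

Request:
move_arm:
  series:
    - [0,0,-0.06,0,0,0]
    - [0,0,-0.12,0,0,0]
    - [0,0,-0.17,0,0,0]
    - [0,0,-0.184,0,0,0]
    - [0,0,-0.184,0,0,0]

```text
clock: 11.6
position: [0.5309, 0.4035, 0.0084]
ee_rot: [-1.46, -2.781, 0.005]
force: [0.4, -0.2, 1.0]
width: 0.748
gripper_force: 0.0
```

Request:
move_arm:
  series:
    - [0,0,0,0,0,0]
    - [0,0,0,0,0,0]
    - [0,0,0,0,0,0]
    - [0,0,0,0,0,0]
  claw: -0.1

```text
clock: 12.0
position: [0.5325, 0.4063, 0.0112]
ee_rot: [1.458, 2.782, 0.004]
force: [-1.1, -0.6, 7.6]
width: 0.539
gripper_force: 6.0
```

Request:
move_arm:
  series:
    - [0,0,0.01,0,0,0]
    - [0,0,0.05,0,0,0]
    - [0,0,0.1,0,0,0]
    - [0,0,0.16,0,0,0]
    - [0,0,0.21,0,0,0]

```text
clock: 12.5
position: [0.5316, 0.4056, 0.1699]
ee_rot: [1.458, 2.782, 0.002]
force: [0.3, 0.8, -0.2]
width: 0.539
gripper_force: 6.0
```

Request:
move_arm:
  series:
    - [-0.015,-0.06,0,0,0,-0.1]
    - [-0.03,-0.12,0,0,0,-0.2]
    - [-0.045,-0.18,0,0,0,-0.3]
    - [-0.06,-0.24,0,0,0,-0.4]
    - [-0.075,-0.3,0,0,0,-0.5]

```text
clock: 13.0
position: [0.4744, 0.1789, 0.1675]
ee_rot: [-2.134, -2.306, -0.002]
force: [1.3, -1.2, -0.1]
width: 0.538
gripper_force: 6.0
```

Request:
move_arm:
  series:
    - [-0.015,-0.06,0,0,0,-0.1]
    - [-0.03,-0.12,0,0,0,-0.2]
    - [-0.043,-0.172,0,0,0,-0.2]
    - [-0.043,-0.172,0,0,0,-0.2]
    - [-0.043,-0.172,0,0,0,-0.2]

```text
clock: 13.5
position: [0.443, 0.0512, 0.1675]
ee_rot: [-2.36, -2.073, -0.003]
force: [0.4, 0.7, -0.0]
width: 0.536
gripper_force: 6.0
```

```bash
cat > lid.py <<'E'
from h import *
def lid(z,xy):
    """lid in the wrist view by depth near height z: circle from its visible rim"""
    T=tcp();w,d=get_image("wrist");c=calibration("wrist");v,u=np.mgrid[:420,:560];M=T@c["mount"]
    P=np.stack([(u-c["cx"])/c["fx"]*d,(v-c["cy"])/c["fy"]*d,d],-1)@M[:3,:3].T+M[:3,3]
    m=((abs(P[...,2]-z)<.008)&(np.hypot(P[...,0]-xy[0],P[...,1]-xy[1])<.033)).astype(np.uint8)
    Q=P[m>0];t=(Q-T[:3,3])@T[:3,:3]
    y=t[:,1];x=t[:,0]
    print("TCP",T[:3,3].round(4),"lid z",np.median(Q[:,2]).round(4),"n",len(Q),"tool y span",np.percentile(y,[.5,99.5]).round(4),"tool x max",np.percentile(x,99.7).round(4))
    return w,T,m
E
python3 - <<'E'
from lid import *
w,T,m=lid(tcp()[2,3]+.034,tcp()[:2,3]);print(T.round(4));e=blob(w,"orange",(282,255),70);print(e,ray("wrist",e[0],T[2,3]+.034,T))
E
```

```text
TCP [0.443  0.0512 0.1675] lid z 0.2012 n 7319 tool y span [-0.0304  0.0304] tool x max 0.0241
[[ 1.290e-01  9.916e-01  1.100e-03  4.430e-01]
 [ 9.916e-01 -1.290e-01  1.300e-03  5.120e-02]
 [ 1.500e-03  9.000e-04 -1.000e+00  1.675e-01]
 [ 0.000e+00  0.000e+00  0.000e+00  1.000e+00]]
(array([282.18942261, 279.04412842]), array([ 94.3, 105.9]), 4939.0) [0.44231516 0.05233429 0.20153467]
```

Request:
move_arm:
  series:
    - [0,-0.0005,-0.04,0,0,0]
    - [0,-0.0005,-0.08,0,0,0]
    - [0,-0.0005,-0.115,0,0,0]
    - [0,-0.0005,-0.128,0,0,0]
    - [0,-0.0005,-0.128,0,0,0]

```text
clock: 14.05
position: [0.4424, 0.0519, 0.07]
ee_rot: [-2.356, -2.076, 0.004]
force: [0.4, 0.4, 0.7]
width: 0.539
gripper_force: 6.0
```

Request:
move_arm:
  series:
    - [0,0,-0.003,0,0,0]
    - [0,0,-0.005,0,0,0]
    - [0,0,-0.005,0,0,0]

```text
clock: 14.35
position: [0.4434, 0.0515, 0.0677]
ee_rot: [2.358, 2.075, 0.002]
force: [0.6, 0.3, 0.2]
width: 0.537
gripper_force: 6.0
```

Request:
move_arm:
  series:
    - [0,-0.001,0,0,0,0]
    - [0,-0.001,-0.002,0,0,0]
    - [0,-0.001,-0.002,0,0,0]

```text
clock: 14.65
position: [0.4433, 0.0505, 0.0659]
ee_rot: [2.359, 2.075, 0.002]
force: [-1.0, -0.0, 5.5]
width: 0.54
gripper_force: 6.0
```

Request:
move_arm:
  series:
    - [0,0,-0.001,0,0,0]
    - [0,0,-0.001,0,0,0]
    - [0,0,-0.001,0,0,0]

```text
clock: 14.95
position: [0.4434, 0.0505, 0.0652]
ee_rot: [2.359, 2.075, 0.002]
force: [-1.4, -0.1, 6.1]
width: 0.536
gripper_force: 6.0
```

Contact. Release, rise, and go clear toward the right side.

Request:
move_arm:
  series:
    - [0,0,0,0,0,0]
    - [0,0,0,0,0,0]
    - [0,0,0,0,0,0]
  claw: 0.45

```text
clock: 15.25
position: [0.4428, 0.0504, 0.0647]
ee_rot: [-2.359, -2.075, 0.0]
force: [-0.7, -0.6, 0.3]
width: 0.711
gripper_force: 0.0
```

Request:
move_arm:
  series:
    - [0,0,0.01,0,0,0]
    - [0,0,0.04,0,0,0]
    - [0,0,0.09,0,0,0]
    - [0,0,0.14,0,0,0]
    - [0,0,0.15,0,0,0]

```text
clock: 15.75
position: [0.445, 0.0504, 0.1811]
ee_rot: [2.358, 2.073, 0.009]
force: [-0.2, 0.3, 0.6]
width: 0.724
gripper_force: 0.0
```

Request:
move_arm:
  series:
    - [0.024,-0.06,0,0,0,0.14]
    - [0.048,-0.12,0,0,0,0.28]
    - [0.072,-0.18,0,0,0,0.42]
    - [0.096,-0.24,0,0,0,0.56]
    - [0.12,-0.3,0,0,0,0.7]

```text
clock: 16.25
position: [0.521, -0.1441, 0.1771]
ee_rot: [-1.593, -2.707, -0.0]
force: [0.5, 1.2, -0.2]
width: 0.728
gripper_force: 0.0
```

```bash
python3 - <<'E'
from h import *
s=readout.observe();print(s["position"],s["joints"],s["clock"])
for n,uv in(("top",(265,233)),("side",(267,185))):
    a,_=get_image(n)
    try: e=blob(a,"orange",uv,11); print(n,e,ray(n,e[0],.1))
    except Exception as x: print(x)
    if n=="top": t=a
cv2.imwrite("pics/t3.png",np.hstack([cv2.resize(t[180:280,200:330],(390,300),interpolation=cv2.INTER_CUBIC),cv2.resize(a[150:260,220:340],(360,300),interpolation=cv2.INTER_CUBIC)])[...,::-1])
E
```

```text
[ 0.52096012 -0.14409136  0.17707608] [-0.24872353  0.35023272  0.55732006  1.85213174 -0.21753232  1.00036466
  0.90668083] 16.25
top (array([264.99093628, 232.91638184]), array([21.3, 21.7]), 296.5) [0.4500302 0.0495699 0.1      ]
side (array([261.67849731, 182.25163269]), array([ 8.6, 10.8]), 50.0) [0.43183457 0.06116623 0.1       ]
```

View pics/t3.png

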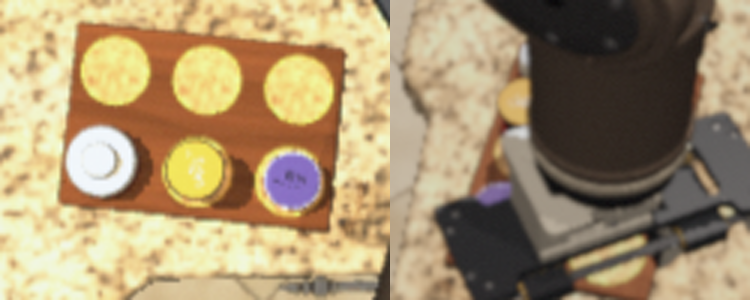

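Orange sits centred on red: in the top crop its lid is at (197,170), inside the disc ring. Purple and timer are unmoved. Now green.

Request:
move_arm:
  series:
    - [0,-0.06,-0.02,0,0,0.14]
    - [0,-0.12,-0.04,0,0,0.28]
    - [0,-0.141,-0.04,0,0,0.42]
    - [0,-0.141,-0.04,0,0,0.56]
    - [0,-0.141,-0.04,0,0,0.7]
  claw: 0.5

```text
clock: 16.85
position: [0.52, -0.2494, 0.1468]
ee_rot: [-0.528, -3.096, 0.0]
force: [0.8, 0.6, -0.3]
width: 0.753
gripper_force: 0.0
```

Request:
move_arm:
  series:
    - [0,0,0,0,0,0.1]
    - [0,0,0,0,0,0.1]
    - [0,0,0,0,0,0.1]

```text
clock: 17.15
position: [0.5206, -0.2485, 0.1472]
ee_rot: [-0.376, -3.119, -0.0]
force: [-0.3, -0.0, 0.4]
width: 0.752
gripper_force: 0.0
```

```bash
python3 - <<'E'
from h import *
T=tcp();w,d=get_image("wrist");print(T.round(4));g=proj("wrist",np.array([.533,-.28,.044]),T);e=blob(w,"green",g,45);print(g,e,ray("wrist",e[0],.044,T))
a,d=get_image("side")
c=calibration("side");V=np.linalg.inv(c["view"]);v,u=np.mgrid[:420,:560]
P=np.stack([(u-c["cx"])/c["fx"]*d,(v-c["cy"])/c["fy"]*d,d],-1)@V[:3,:3].T+V[:3,3]
for lo in (.09,.047): 
  m=(abs(P[...,2]-lo-.01)<.008)&(np.hypot(P[...,0]-.443,P[...,1]-.05)<.04);Q=P[m];print("side pts",len(Q),np.median(Q,0).round(4),np.percentile(Q,[1,99],axis=0).round(4).tolist())
E
```

```text
[[-9.713e-01  2.379e-01 -2.000e-04  5.206e-01]
 [ 2.379e-01  9.713e-01  2.000e-04 -2.485e-01]
 [ 3.000e-04  2.000e-04 -1.000e+00  1.472e-01]
 [ 0.000e+00  0.000e+00  0.000e+00  1.000e+00]]
[250.09288046 224.65783164] (array([249.23117065, 223.37417603]), array([54.3, 57.7]), 2391.0) [ 0.5317412  -0.28040068  0.044     ]
  return _methods._mean(a, axis=axis, dtype=dtype,
  ret = um.true_divide(
Traceback (most recent call last):
IndexError: index -1 is out of bounds for axis 0 with size 0
```

Request:
move_arm:
  series:
    - [0.0152,-0.0427,0,0,0,0.107]
    - [0.0152,-0.0427,-0.05,0,0,0.107]
    - [0.0152,-0.0427,-0.11,0,0,0.107]
    - [0.0152,-0.0427,-0.165,0,0,0.107]
    - [0.0152,-0.0427,-0.184,0,0,0.107]

```text
clock: 17.75
position: [0.5297, -0.2793, 0.0057]
ee_rot: [-0.197, -3.13, -0.003]
force: [-0.1, 0.3, -0.1]
width: 0.75
gripper_force: 0.0
```

Request:
move_arm:
  series:
    - [0,0,0,0,0,0]
    - [0,0,0,0,0,0]

```text
clock: 17.95
position: [0.5332, -0.2814, 0.0108]
ee_rot: [0.196, 3.134, -0.001]
force: [1.3, 0.4, -0.4]
width: 0.752
gripper_force: 0.0
```

Request:
move_arm:
  series:
    - [0,0,0,0,0,0]
    - [0,0,0,0,0,0]
    - [0,0,0,0,0,0]
    - [0,0,0,0,0,0]
  claw: -0.1

```text
clock: 18.35
position: [0.5331, -0.2811, 0.0105]
ee_rot: [0.195, 3.133, -0.001]
force: [1.3, 1.1, 6.1]
width: 0.537
gripper_force: 6.0
```

Request:
move_arm:
  series:
    - [0,0,0.01,0,0,0]
    - [0,0,0.05,0,0,0]
    - [0,0,0.1,0,0,0]
    - [0,0,0.16,0,0,0]
    - [0,0,0.21,0,0,0]

```text
clock: 18.85
position: [0.532, -0.2811, 0.1696]
ee_rot: [0.196, 3.135, -0.001]
force: [1.8, -0.2, -0.3]
width: 0.54
gripper_force: 6.0
```

Request:
move_arm:
  series:
    - [0,0.06,0,0,0,0]
    - [0,0.12,0,0,0,0]
    - [0,0.18,0,0,0,0]
    - [0.004,0.24,0,0,0,0]
    - [0.008,0.3,0,0,0,0]

```text
clock: 19.35
position: [0.5378, -0.0543, 0.1675]
ee_rot: [0.196, 3.135, 0.0]
force: [1.3, 0.4, 0.5]
width: 0.538
gripper_force: 6.0
```

Request:
move_arm:
  series:
    - [0,0.06,0,0,0,0]
    - [0,0.12,0,0,0,0]
    - [0,0.18,0,0,0,0]
    - [0,0.241,0,0,0,0]
    - [0,0.241,0,0,0,0]

```text
clock: 19.85
position: [0.5372, 0.133, 0.1671]
ee_rot: [-0.18, -3.136, -0.005]
force: [-0.1, -0.4, -0.5]
width: 0.537
gripper_force: 6.0
```

Request:
move_arm:
  series:
    - [0,0,0,0,0,0]
    - [0,0,0,0,0,0]

```text
clock: 20.05
position: [0.5382, 0.1235, 0.1671]
ee_rot: [0.198, 3.135, -0.001]
force: [0.5, 0.2, 0.2]
width: 0.537
gripper_force: 6.0
```

```bash
python3 - <<'E'
from lid import *
w,T,m=lid(tcp()[2,3]+.034,tcp()[:2,3]);print(T.round(4));e=blob(w,"green",(282,255),70);print(e,ray("wrist",e[0],T[2,3]+.034,T))
for uv in((254,0),):
  for p in ((.5271,.0402,.012),(.4428,.0503,.1)): print(proj("wrist",np.array(p),T))
cv2.imwrite("pics/w9.png",w[...,::-1])
E
```

```text
TCP [0.5382 0.1235 0.1671] lid z 0.2014 n 7182 tool y span [-0.0298  0.0297] tool x max 0.0255
[[-9.921e-01  1.256e-01  3.000e-04  5.382e-01]
 [ 1.256e-01  9.921e-01 -8.000e-04  1.235e-01]
 [-4.000e-04 -8.000e-04 -1.000e+00  1.671e-01]
 [ 0.000e+00  0.000e+00  0.000e+00  1.000e+00]]
(array([282.61328125, 273.46386719]), array([ 78.4, 109.9]), 5252.0) [0.53268632 0.12358607 0.2011292 ]
[195.20346801 186.66281836]
[153.87007559  90.43120465]
```

View pics/w9.png

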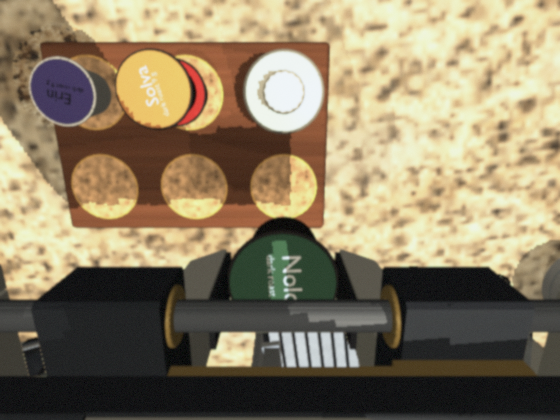

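Held green is centred on the tool axis. Orange projects at (154,89) against (153.9,90.4) predicted, so the stack is square. Lowering green.

Request:
move_arm:
  series:
    - [0,0.0013,-0.05,0,0,0]
    - [0,0.0013,-0.1,0,0,0]
    - [0,0.0013,-0.15,0,0,0]
    - [0,0.0013,-0.18,0,0,0]
    - [0,0.0013,-0.186,0,0,0]

```text
clock: 20.6
position: [0.5365, 0.1237, 0.0251]
ee_rot: [-0.199, -3.131, 0.004]
force: [-0.2, 0.9, 0.6]
width: 0.536
gripper_force: 6.0
```

Request:
move_arm:
  series:
    - [0,0,-0.003,0,0,0]
    - [0,0,-0.006,0,0,0]
    - [0,0,-0.006,0,0,0]

```text
clock: 20.9
position: [0.5391, 0.1259, 0.024]
ee_rot: [0.196, 3.133, 0.001]
force: [-0.7, -0.6, -0.3]
width: 0.538
gripper_force: 6.0
```

Request:
move_arm:
  series:
    - [0,0,-0.001,0,0,0]
    - [0,0,-0.002,0,0,0]
    - [0,0,-0.002,0,0,0]

```text
clock: 21.2
position: [0.539, 0.1264, 0.0223]
ee_rot: [0.195, 3.134, 0.001]
force: [0.1, 1.2, 5.7]
width: 0.536
gripper_force: 6.0
```

Contact, with the settled pose 1–2 mm off. I'll nudge it back, then release.

Request:
move_arm:
  series:
    - [0,0,0.003,0,0,0]
    - [-0.001,-0.002,0.003,0,0,0]
    - [-0.001,-0.002,0.003,0,0,0]
    - [-0.001,-0.002,0,0,0,0]
    - [-0.001,-0.002,0,0,0,0]

```text
clock: 21.7
position: [0.5376, 0.1245, 0.0215]
ee_rot: [0.195, 3.135, 0.0]
force: [0.6, 0.3, 3.6]
width: 0.538
gripper_force: 6.0
```

Request:
move_arm:
  series:
    - [0,0,0,0,0,0]
    - [0,0,0,0,0,0]
    - [0,0,0,0,0,0]
  claw: 0.45

```text
clock: 22.0
position: [0.5373, 0.1243, 0.0212]
ee_rot: [-0.195, -3.135, 0.0]
force: [-0.3, 0.0, 0.6]
width: 0.714
gripper_force: 0.0
```

Request:
move_arm:
  series:
    - [0,0,0.02,0,0,0]
    - [0,0,0.06,0,0,0]
    - [0,0,0.11,0,0,0]
    - [0,0,0.16,0,0,0]
    - [0,0,0.2,0,0,0]

```text
clock: 22.5
position: [0.5377, 0.1243, 0.1734]
ee_rot: [0.196, 3.134, 0.001]
force: [0.4, -0.4, 0.5]
width: 0.722
gripper_force: 0.0
```

Request:
move_arm:
  series:
    - [0,-0.06,0,0,0,0]
    - [0,-0.12,0,0,0,0]
    - [-0.02,-0.18,0,0,0,0]
    - [-0.04,-0.24,0,0,0,0]
    - [-0.06,-0.3,0,0,0,0]
  claw: 0.5

```text
clock: 23.0
position: [0.4915, -0.1023, 0.1714]
ee_rot: [0.195, 3.135, -0.0]
force: [1.0, -1.0, -0.5]
width: 0.753
gripper_force: 0.0
```

Request:
move_arm:
  series:
    - [-0.02,-0.06,0,0,0,0]
    - [-0.04,-0.12,0,0,0,0]
    - [-0.06,-0.18,0,0,0,0]
    - [-0.08,-0.24,-0.03,0,0,0]
    - [-0.09,-0.29,-0.05,0,0,0]

```text
clock: 23.5
position: [0.4235, -0.3202, 0.1335]
ee_rot: [0.197, 3.135, -0.001]
force: [0.8, 0.6, 0.1]
width: 0.752
gripper_force: 0.0
```

```bash
python3 - <<'E'
from h import *
T=tcp();w,d=get_image("wrist");print(T.round(4));g=proj("wrist",np.array([.423,-.3405,.044]),T);e=blob(w,"yellow",g,45);print(g,e,ray("wrist",e[0],.044,T),readout.observe()["width"])
for n,uv in(("top",(238,202)),("side",(307,178))):
    a,_=get_image(n);e=blob(a,"green",uv,15);print(n,e,ray(n,e[0],.056))
E
```

```text
[[-9.921e-01  1.252e-01  6.000e-04  4.235e-01]
 [ 1.252e-01  9.921e-01 -4.000e-04 -3.202e-01]
 [-6.000e-04 -3.000e-04 -1.000e+00  1.335e-01]
 [ 0.000e+00  0.000e+00  0.000e+00  1.000e+00]]
[257.4732527  209.33510914] (array([237.72712708, 199.83311462]), array([17.6, 31.6]), 308.5) [ 0.4134974  -0.35458289  0.044     ] 0.7535617540637886
top (array([236.45239258, 201.68287659]), array([17. , 17.6]), 220.0) [0.53657193 0.12456965 0.056     ]
side (array([306.89306641, 176.26092529]), array([15.5, 16.9]), 188.0) [0.53737716 0.12098337 0.056     ]
```

Green is on its disc within about 1 mm. The yellow colour mask failed in this light, so I use depth for its lid.

```bash
python3 - <<'E'
from h import *
T=tcp();w,d=get_image("wrist");print(T[:3,3].round(4))
c=calibration("wrist");v,u=np.mgrid[:420,:560];M=T@c["mount"]
P=np.stack([(u-c["cx"])/c["fx"]*d,(v-c["cy"])/c["fy"]*d,d],-1)@M[:3,:3].T+M[:3,3]
m=((P[...,2]>.038)&(P[...,2]<.052)&(np.hypot(P[...,0]-.423,P[...,1]+.34)<.045)).astype(np.uint8)
k,l,st,ce=cv2.connectedComponentsWithStats(m);i=1+np.argmax(st[1:,4]);print(st[i],ce[i],ray("wrist",ce[i],.044,T),w[int(ce[i][1])-12,int(ce[i][0])])
E
```

```text
[ 0.4227 -0.3206  0.1329]
[ 226  179   65   63 3167] [257.92737607 209.8275971 ] [ 0.42221646 -0.34061306  0.044     ] [161 129  62]
```

Request:
move_arm:
  series:
    - [-0.0005,-0.0267,0,0,0,0]
    - [-0.0005,-0.0267,-0.05,0,0,0]
    - [-0.0005,-0.0267,-0.1,0,0,0]
    - [-0.0005,-0.0267,-0.15,0,0,0]
    - [-0.0005,-0.0267,-0.165,0,0,0]

```text
clock: 24.2
position: [0.4239, -0.3349, 0.0075]
ee_rot: [-0.191, -3.132, -0.005]
force: [0.5, 0.8, -0.4]
width: 0.751
gripper_force: 0.0
```

Request:
move_arm:
  series:
    - [0,0,0,0,0,0]
    - [0,0,0,0,0,0]

```text
clock: 24.4
position: [0.4257, -0.3382, 0.0115]
ee_rot: [0.194, 3.134, -0.001]
force: [0.9, -0.4, 0.4]
width: 0.752
gripper_force: 0.0
```

Request:
move_arm:
  series:
    - [0,0,0,0,0,0]
    - [0,0,0,0,0,0]
    - [0,0,0,0,0,0]
    - [0,0,0,0,0,0]
  claw: -0.1

```text
clock: 24.8
position: [0.4251, -0.3386, 0.011]
ee_rot: [0.196, 3.134, -0.001]
force: [-0.1, -0.7, 4.4]
width: 0.539
gripper_force: 6.0
```

Request:
move_arm:
  series:
    - [0,0,0.01,0,0,0]
    - [0,0,0.05,0,0,0]
    - [0,0,0.1,0,0,0]
    - [0,0,0.16,0,0,0]
    - [0,0,0.21,0,0,0]

```text
clock: 25.3
position: [0.4243, -0.3383, 0.1702]
ee_rot: [0.196, 3.135, -0.001]
force: [1.2, -0.6, -0.2]
width: 0.537
gripper_force: 6.0
```

Request:
move_arm:
  series:
    - [0.02,0.06,0,0,0,0]
    - [0.04,0.12,0,0,0,0]
    - [0.06,0.18,0,0,0,0]
    - [0.08,0.24,0,0,0,0]
    - [0.1,0.3,0,0,0,0]

```text
clock: 25.8
position: [0.4996, -0.1114, 0.1683]
ee_rot: [0.196, 3.135, 0.0]
force: [1.3, 0.3, 0.3]
width: 0.538
gripper_force: 6.0
```

Request:
move_arm:
  series:
    - [0.02,0.05,0,0,0,0]
    - [0.023,0.0915,0,0,0,0]
    - [0.023,0.0915,0,0,0,0]
    - [0.023,0.0915,0,0,0,0]
    - [0.023,0.0915,0,0,0,0]

```text
clock: 26.3
position: [0.5164, -0.046, 0.1679]
ee_rot: [0.198, 3.135, -0.001]
force: [-0.7, -0.7, -0.2]
width: 0.537
gripper_force: 6.0
```

```bash
python3 - <<'E'
from lid import *
w,T,m=lid(tcp()[2,3]+.034,tcp()[:2,3]);print(proj("wrist",np.array((.5271,.0402,.012)),T))
cv2.imwrite("pics/w10.png",w[...,::-1])
E
```

```text
TCP [ 0.5164 -0.046   0.1679] lid z 0.2021 n 7485 tool y span [-0.0298  0.0297] tool x max 0.0269
[374.05782796 187.13885382]
```

View pics/w10.png

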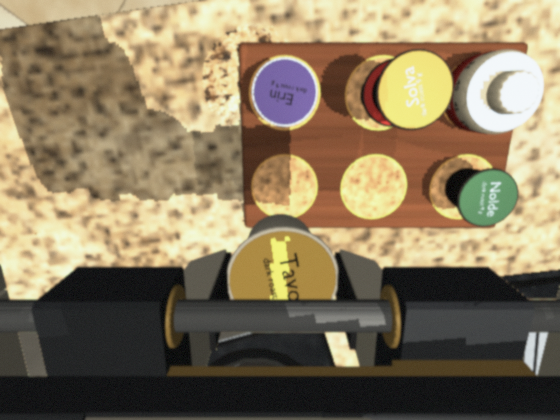

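Yellow is held level at (283,278), with its lid about 1.5 mm toward the robot from the tool axis. I'll correct that and lower.

Request:
move_arm:
  series:
    - [0.0025,0.001,-0.05,0,0,0]
    - [0.0025,0.001,-0.1,0,0,0]
    - [0.0025,0.001,-0.15,0,0,0]
    - [0.0025,0.001,-0.18,0,0,0]
    - [0.0025,0.001,-0.186,0,0,0]

```text
clock: 26.85
position: [0.5166, -0.0452, 0.0259]
ee_rot: [-0.199, -3.131, 0.002]
force: [-0.5, 0.6, -0.4]
width: 0.537
gripper_force: 6.0
```

Request:
move_arm:
  series:
    - [0,0,-0.003,0,0,0]
    - [0,0,-0.005,0,0,0]
    - [0,0,-0.005,0,0,0]

```text
clock: 27.15
position: [0.5196, -0.044, 0.0255]
ee_rot: [0.196, 3.133, 0.0]
force: [0.4, 0.8, 0.5]
width: 0.536
gripper_force: 6.0
```

Request:
move_arm:
  series:
    - [-0.0013,-0.0007,0,0,0,0]
    - [-0.0013,-0.0007,-0.002,0,0,0]
    - [-0.0013,-0.0007,-0.004,0,0,0]
    - [-0.0013,-0.0007,-0.005,0,0,0]
    - [-0.0013,-0.0007,-0.005,0,0,0]

```text
clock: 27.65
position: [0.5183, -0.0454, 0.0213]
ee_rot: [0.197, 3.134, -0.001]
force: [-0.5, -3.0, 6.9]
width: 0.539
gripper_force: 6.0
```

Contact at the right spot. Release, rise and swing clear.

Request:
move_arm:
  series:
    - [0,0,0,0,0,0]
    - [0,0,0,0,0,0]
    - [0,0,0,0,0,0]
  claw: 0.45

```text
clock: 27.95
position: [0.5176, -0.0441, 0.0206]
ee_rot: [0.195, 3.135, 0.0]
force: [0.6, -0.0, -0.0]
width: 0.713
gripper_force: 0.0
```

Request:
move_arm:
  series:
    - [0,0,0.02,0,0,0]
    - [0,0,0.06,0,0,0]
    - [0,0,0.11,0,0,0]
    - [0,0,0.17,0,0,0]
    - [0,0,0.23,0,0,0]

```text
clock: 28.45
position: [0.5171, -0.0442, 0.1946]
ee_rot: [-0.195, -3.135, 0.0]
force: [0.5, 0.2, -0.5]
width: 0.729
gripper_force: 0.0
```

Request:
move_arm:
  series:
    - [-0.02,-0.06,0,0,0,0]
    - [-0.04,-0.12,0,0,0,0]
    - [-0.06,-0.18,0,0,0,0]
    - [-0.08,-0.24,0,0,0,0]
    - [-0.1,-0.3,0,0,0,0]

```text
clock: 28.95
position: [0.4419, -0.2706, 0.1932]
ee_rot: [0.194, 3.135, 0.0]
force: [0.9, -0.6, 0.9]
width: 0.727
gripper_force: 0.0
```

Request:
move_arm:
  series:
    - [-0.02,-0.06,0,0,0,0]
    - [-0.04,-0.12,0,0,0,0]
    - [-0.04,-0.12,0,0,0,0]
    - [-0.04,-0.12,0,0,0,0]

```text
clock: 29.35
position: [0.4119, -0.3601, 0.1929]
ee_rot: [-0.2, -3.135, -0.0]
force: [0.9, 0.9, -0.2]
width: 0.725
gripper_force: 0.0
```

```bash
python3 - <<'E'
from h import *
print(readout.observe()["clock"])
t,_=get_image("top");b,_=get_image("side")
for n,a,g in(("top",t,dict(green=(237,202),yellow=(299.5,209),purple=(297,240))),("side",b,dict(green=(307,177),yellow=(292,233),purple=(257,226)))):
    for c,uv in g.items():
        e=blob(a,c,uv,12);print(n,c,e[0].round(1),e[1],ray(n,e[0],.056).round(4))
cv2.imwrite("pics/f.png",np.hstack([cv2.resize(t[180:270,205:325],(400,300),interpolation=cv2.INTER_CUBIC),cv2.resize(b[150:270,225:345],(300,300),interpolation=cv2.INTER_CUBIC)])[...,::-1])
E
```

```text
29.35
top green [236.5 201.7] [17.  17.6] [0.5366 0.1246 0.056 ]
top yellow [300.7 208.1] [17.4 17.9] [ 0.5154 -0.0457  0.056 ]
top purple [297.1 239.8] [16.7 17.1] [ 0.4317 -0.0337  0.056 ]
side green [306.9 176.3] [15.5 17. ] [0.5373 0.1209 0.056 ]
side yellow [292.  233.8] [16.1 18.9] [ 0.5163 -0.0456  0.056 ]
side purple [257.2 225.9] [16.  17.8] [ 0.4324 -0.0342  0.056 ]
```

View pics/f.png

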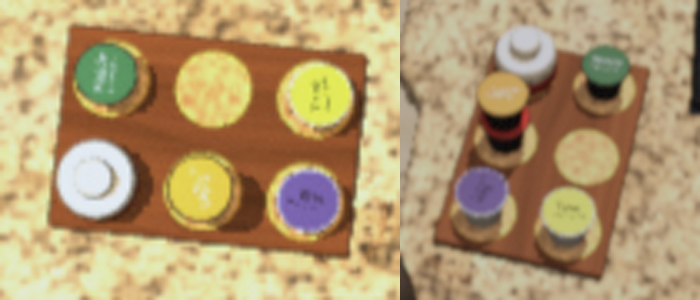

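Both views show every pod upright on its disc within about 1–2 mm. Orange stands squarely on red, the far middle disc is empty, and purple and timer are unmoved. Handing in.

```bash
python3 -c "
from cell import ticket
print(ticket.sign_off())"
```

```text
the job is handed in; nothing more can be done
None
```

I placed all four pods as asked and handed the job in at about 29 s: they stand upright and centred to within a few millimetres by camera, with the timer and purple pod unmoved and the far middle disc empty (the sign-off returned no verdict).

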